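# Set up the drop-front cabinet as a work shelf

## Task

Open the small plywood drop-front cabinet on the desk for work: pull the two narrow slide-out supports at the left and right ends of its base all the way out, then fold the flap down so that it lies level on both of them. Leave the drawer between the supports shut.

Things in the scene. Friction and masses are not known exactly. Their poses are not given: they have to be found in the camera images.
- knob_left (a point): Centre of the knob head (24 diameter, 18 long, on a 10 neck) of the left (+y) support: wooden bar 18 wide, 30 high in a plywood cabinet's base (120 deep, 240 wide, 168 high); only its end shows when shut. Knob points at the robot, 42 ahead of the bar's end, 55 above the desk, free all round. x axis: level, into the cabinet; z up. Slides 75 along -x to a stop, 1.5 N friction; starts 0 to 10 out.
- knob_right (a point): The same for the right (-y) support, 190 from the left one. The flap will rest on the two supports.
- drawer_knob (a point): Centre of the head of a like knob on the wide drawer between the supports (front 132 wide, 40 high; knob 36 above the desk, as far forward as the knob of a shut support). Shut at the start, to stay shut. x axis level into the cabinet, y to its left, z up. The flap's hinge line runs along y, 42 further in along x and 40 above this point.
- flap_tab (a point): Point 120 from the hinge, 16 below the end of the tab (60 wide, 12 thick) amid the free edge of the flap (236 wide, 100 high, 12 thick). z axis: hinge to free edge; x: to its inner side. Starts leaning back 11 to 20 deg, tab 30 above the top board, 50 free behind it. Folds to the robot; damped: stays near upright, sinks by itself in about 4 s once 35 deg past upright. Level: point 76 above desk.

How it is judged:
By the outcome, as a careful person would: the job done as asked, in the order asked, and still so for the second after the job is handed in, with the robot touching nothing.
It also fails if it takes over 64 s, if anything falls off the work surface, if the arm or the gripper's body presses on something with over 40 N, if the wrist force passes 120 N, or if a joint passes its speed limit or range.

## Robot

A 6-joint arm with a two-finger parallel gripper is mounted at the origin on a cart in front of the work surface, level with it; the furniture and walls round the work are solid. World frame = base frame: x ahead of the robot, y to its left, z up, the work surface at z = 0. Lengths are in m, angles in rad, forces in N, time in s.
With the tool pointing down it reaches from about 0.375 to 0.975 m from the base axis. Payload 3.8 kg.
Tool frame: the origin (TCP) lies on the centre line of the jaws, within the pads' length; the fingertips stand 22 mm ahead of it and the grasp point (between the pads) lies 3 mm ahead of it; x points along the fingers, y is the direction in which the jaws open and shut, and the axes are right-handed (so a half turn about x gives the same grasp; the last joint's range is limited). The gripper opens to 85 mm and grips with 20 to 120 N. Pads are 22 mm wide; open, the fingers measure 114 mm over their backs; the gripper's body (76 mm by 85 mm) begins 54 mm behind the grasp point. The pads swing forward as they close: fully open they stand 13 mm farther back than shut.
Start: joints at [-1.178, 0.264, 1.604, -0, 1.274, -0.037], TCP at [0.281, -0.614, 0.253] pointing down, gripper open.
Joint ranges: [-2.63, 2.63], [-0.94, 2.18], [0.31, 2.57], [-1.31, 4.45], [0, 2.66], [-2.55, 2.55]. Speed limits (rad/s): [2.57, 2.57, 3.14, 3.14, 3.14, 3.14].

## Interface

Orientations are given as a rotation vector (axis times angle).
In Python, from workcell import monitor, eyes, finish_job gives the robot as it stands. The module is installed in compiled form; this text tells all that it offers.
- The arm moves only by the tool play_rows, never from a script. Its argument "deltas" is a list of rows, each an object of numbers: "wx", "wy", "wz": the turn, a rotation vector about the world's x, y, z in degrees; "x", "y", "z": the shift along the world's x, y, z in mm; "fingers": the closure, from -1 (fully open) to 1 (shut), so that 0 is half open. A call has 1 to 20 rows; each row is the pose to reach, as a shift and turn from the pose commanded when the call began; what a row does not reach only later rows make up. A row lasts 1/8 s, in which the tool goes at most 62.5 mm and 10.7 degrees, less where a joint would pass 70% of its speed; a pose out of reach is approached as far as the arm can. A call with a gripper value outside its range is refused whole. The fingers move at their own pace and stop on an object; "grip_force" is the grip in N (left out, the last holds). Time passes only in rows, so rows that repeat a pose let the fingers close. It gives the time, the measured TCP pose, the force and the opening at its end, in the units of the state.
- monitor.read_state(): the state, without advancing time (a new reading comes with each control period).
- eyes.read_camera(name): name is "side" or "top"; returns a dict with "frame" (420x560x3 uint8, red, green, blue), "depth" (420x560 float32, m along the optical axis (not along the pixel's ray), 0 where there is no reading), "K" (3x3 intrinsics, pixels), "k1" (the pictures are not rectified: a ray, as slopes to the right and down, at radius r is drawn at 1 + k1 r^2 times it, then the intrinsics apply), "view" (4x4, takes a point from world to camera coordinates). Camera axes: x right, y down, z forward; pixel columns grow to the right and rows downward; lengths in m; the calibration is good to about 2 mm. A picture is of the moment at which its call begins.
- finish_job(): hands the job in, once; it reports no verdict.
The state is a dict: "time": time; "q": joint angles; "joint_vel": joint speeds; "joint_torque": joint torques, N m; "tool_pos": TCP position; "tcp_rot": TCP orientation; "wrist_force": force on the tool from outside, world axes, zero at the start; "torque": the same for the moment, N m; "width": opening from 0.0 (shut) to 1.0 (fully open).
Only numpy, scipy, OpenCV 4.12 (cv2) and the standard library are available. Lean on these libraries where they do the work, as an engineer would, in place of code of your own. Each camera call takes 0.05 s, during which the arm holds its last target.

## Working session

There is one attempt and no reset: what is moved stays moved. The work goes in short steps, Python scripts to look and compute and a tool call to move; the robot and the scene stay as the last step left them, time stands still between calls to the robot, and variables do not carry over. Pictures are saved under pics/ and viewed, and the job is handed in when it is done.

Besides the shell and the picture viewer there is one more tool, called after "Emit:" by a JSON object that holds its "name" and its "arguments", one argument or row to a line. play_rows: Moves the arm, as the interface text tells. Its arguments: {"type":"object","properties":{"deltas":{"type":"array"},"grip_force":{"type":"number"}},"required":["deltas"]}

```bash
mkdir -p pics; cat > h.py <<'E'
import numpy as np, cv2
from workcell import monitor, eyes, finish_job
def cap(n,name=None):
    c=eyes.read_camera(n)
    np.savez(f'{n}.npz',**{k:np.asarray(v) for k,v in c.items()})
    if name: cv2.imwrite(f'pics/{name}.png',c['frame'][:,:,::-1])
    return c
def load(n): return dict(np.load(f'{n}.npz'))
def ray(c,u,v):
    K=c['K'];p=cv2.undistortPoints(np.array([[[u,v]]],float),K,np.array([float(c['k1']),0,0,0]))[0,0]
    T=np.linalg.inv(c['view']);d=T[:3,:3]@np.array([p[0],p[1],1]);return T[:3,3],d
def pt(c,u,v,r=1):
    u,v=int(round(u)),int(round(v));D=c['depth'][v-r:v+r+1,u-r:u+r+1];D=D[D>0]
    o,d=ray(c,u,v);return o+d*np.median(D) if len(D) else None
def onz(c,u,v,z,ax=2):
    o,d=ray(c,u,v);return o+d*(z-o[ax])/d[ax]
def cross(c1,p1,c2,p2):
    o1,d1=ray(c1,*p1);o2,d2=ray(c2,*p2)
    A=np.stack([d1,-d2],1);s=np.linalg.lstsq(A,o2-o1,rcond=None)[0]
    a=o1+d1*s[0];b=o2+d2*s[1];return (a+b)/2,np.linalg.norm(a-b)
def proj(c,P):
    q=c['view'][:3,:3]@P+c['view'][:3,3];s=q[:2]/q[2];s=s*(1+float(c['k1'])*(s@s));return c['K'][:2,:2]@s+c['K'][:2,2]
E
python3 - <<'E'
from h import *
np.set_printoptions(precision=4,suppress=True)
for n in('side','top'):
    c=cap(n,n+'0');T=np.linalg.inv(c['view']);print(n,T,c['K'][0,0],c['k1'])
print(monitor.read_state())
E
```

```text
side [[-0.8448 -0.3143  0.433   0.1963]
 [-0.535   0.4956 -0.6842  0.7455]
 [ 0.0005 -0.8097 -0.5869  0.656 ]
 [ 0.      0.      0.      1.    ]] 385.22794201305805 -0.008332987714748994
top [[-0.0077 -0.9963  0.0857  0.4901]
 [-0.9999  0.0085  0.0085  0.1666]
 [-0.0092 -0.0856 -0.9963  0.9969]
 [ 0.      0.      0.      1.    ]] 381.23562024867795 -0.09405897963769391
{'time': 0.1, 'q': array([-1.1779,  0.2647,  1.6052, -0.    ,  1.2737, -0.0369]), 'joint_vel': array([ 0.0003, -0.0019, -0.0031,  0.0012, -0.0006, -0.0012]), 'joint_torque': array([  0.0001, -51.6709, -36.8588,  -0.0001,   0.0063,   0.    ]), 'tool_pos': array([ 0.281 , -0.613 ,  0.2521]), 'tcp_rot': array([ 1.9843,  0.4352, -1.9851]), 'wrist_force': array([-0.11  , -0.4113, -0.5781]), 'torque': array([-0.0055, -0.0617, -0.0148]), 'width': 1.0035041850131345}
```

View pics/side0.png

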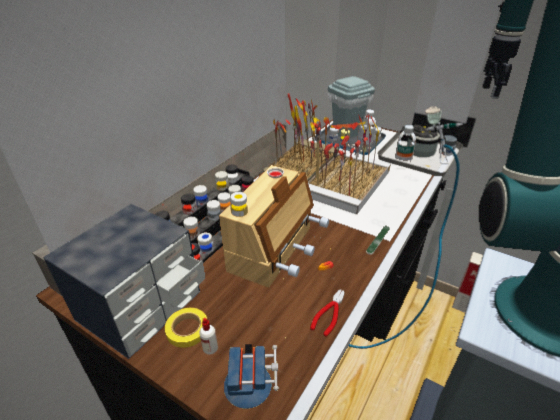

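View pics/top0.png

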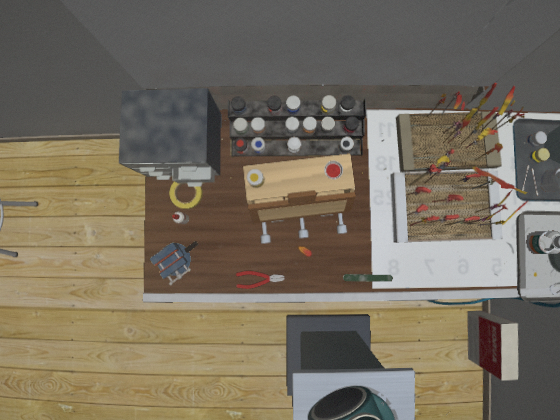

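```bash
python3 - <<'E'
from h import *
c=load('side');f=c['frame'][155:295,210:340,::-1];cv2.imwrite('pics/s0z.png',cv2.resize(f,None,fx=4.2,fy=4.2,interpolation=2))
c=load('top');f=c['frame'][145:285,230:380,::-1];cv2.imwrite('pics/t0z.png',cv2.resize(f,None,fx=4,fy=4,interpolation=2))
E
```

```text
(no output)
```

View pics/s0z.png

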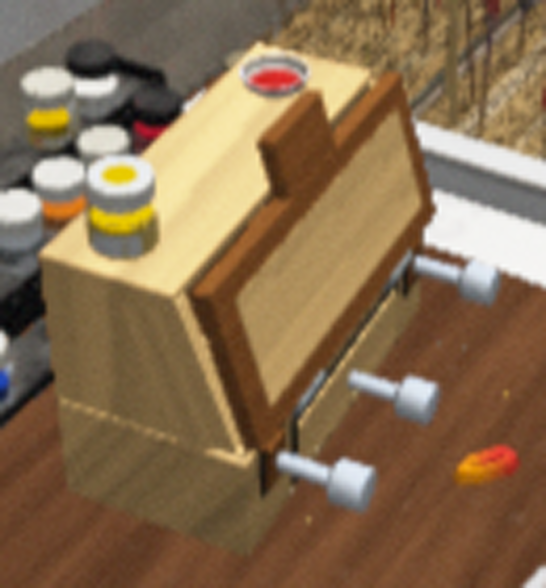

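View pics/t0z.png

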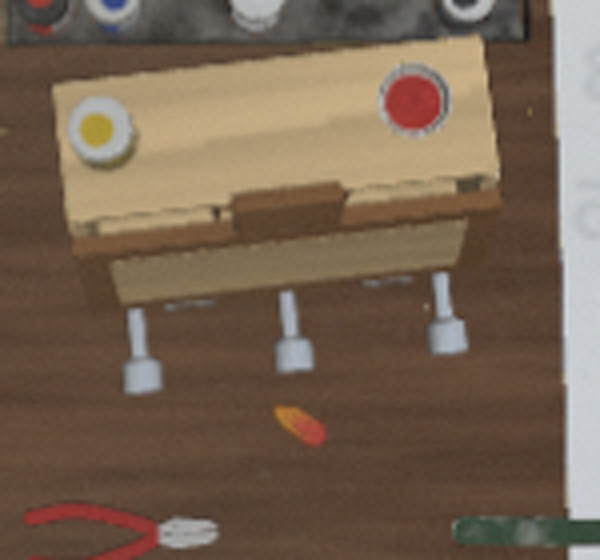

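```bash
python3 - <<'E'
from h import *
np.set_printoptions(precision=4,suppress=True)
t=load('top');s=load('side')
T=[(265.5,239),(303.5,233.5),(341.75,229)];S=[(293.8,270.2),(309.3,250.2),(324.5,222.1)]
for a,b,z in zip(T,S,(.055,.036,.055)):
    print(cross(t,a,s,b),onz(t,*a,z),onz(s,*b,z),pt(t,*a),pt(s,*b))
# masks for knobs
for c,n,box in((t,'t',(205,250,250,355)),(s,'s',(205,290,270,340))):
    f=c['frame'].astype(int);m=((f[...,2]-f[...,0])>0)&(f.sum(2)>330)
    v0,v1,u0,u1=box;mm=np.zeros_like(m);mm[v0:v1,u0:u1]=m[v0:v1,u0:u1]
    k,L,st,ce=cv2.connectedComponentsWithStats(mm.astype(np.uint8))
    for i in range(1,k):
        if st[i,4]>15: print(n,st[i],ce[i])
# cabinet top corners in top view
for u,v in((245,167),(351,155),(355,189),(248,205)): print(pt(t,u,v,0))
# tab top edge
print('flap corners top view', [pt(t,*p,1) for p in((250,206),(353,195),(302,194),(289,198),(315,193.5))])
E
```

```text
(array([0.4938, 0.2224, 0.0553]), np.float64(0.0013282674273466116)) [0.4944 0.2227 0.055 ] [0.4933 0.2219 0.055 ] [0.4943 0.2209 0.0648] [0.4889 0.2289 0.0639]
(array([0.5068, 0.1277, 0.0352]), np.float64(0.0017590942831494226)) [0.5075 0.1282 0.036 ] [0.5056 0.1281 0.036 ] [0.5061 0.1274 0.0471] [0.5025 0.136  0.0441]
(array([0.5162, 0.0336, 0.0545]), np.float64(0.0027243806799170456)) [0.5174 0.0342 0.055 ] [0.5148 0.0335 0.055 ] [0.5171 0.0351 0.0658] [0.5129 0.0408 0.0609]
t [338 213   9  20 103] [341.    224.767]
t [299 218   9  20 101] [302.4752 229.7129]
t [261 222   9  21 103] [264.6602 234.6019]
s [309 216  20  10  99] [320.1212 220.101 ]
s [293 244  21  11 109] [305.1927 248.2477]
s [276 263  23  13 141] [289.1348 268.2624]
[0.652  0.2604 0.1715]
[0.7111 0.0009 0.0203]
[ 0.6244 -0.011  -0.0014]
[0.5681 0.2539 0.1697]
flap corners top view [array([0.5657, 0.2493, 0.1717]), array([0.5879, 0.0246, 0.1721]), array([0.5867, 0.1371, 0.2067]), array([0.5792, 0.1643, 0.2012]), array([0.5871, 0.1097, 0.2017])]
```

```bash
python3 - <<'E'
from h import *
np.set_printoptions(precision=4,suppress=True)
t=load('top');s=load('side')
P=[onz(t,230+a/4,145+b/4,.168) for a,b in((53,87),(485,38),(498,178),(68,233))]
for p in P: print(p)
d=P[0]-P[1];print('back yaw',np.degrees(np.arctan2(-d[0],d[1])),np.linalg.norm(d))
d=P[0]-P[3];print('left side yaw',np.degrees(np.arctan2(d[1],d[0])),np.linalg.norm(d))
d=P[1]-P[2];print('R side yaw',np.degrees(np.arctan2(d[1],d[0])),np.linalg.norm(d))
Q=[onz(t,230+a/4,145+b/4,.168) for a,b in((75,248),(498,206))]
d=Q[0]-Q[1];print('flap edge yaw',np.degrees(np.arctan2(-d[0],d[1])),np.linalg.norm(d))
for z,a,b in((.055,(136,310),(142,385)),(.036,(288,293),(295,365)),(.055,(441,273),(449,347))):
    p=onz(t,230+a[0]/4,145+a[1]/4,z);q=onz(t,230+b[0]/4,145+b[1]/4,z);d=p-q;print('neck',np.degrees(np.arctan2(d[1],d[0])))
E
```

```text
[0.6533 0.2647 0.168 ]
[0.6788 0.0254 0.168 ]
[0.6005 0.0203 0.168 ]
[0.5722 0.2562 0.168 ]
back yaw 6.0719349995385326 0.2406378925918983
left side yaw 5.955275475038971 0.08157333787836872
R side yaw 3.762051634920372 0.07844218245614208
flap edge yaw 5.208140346896569 0.23270466149559163
neck 4.360493767804806
neck 4.905498147027087
neck 5.080799390033782
```

```bash
cat >> h.py <<'E'
from scipy.spatial.transform import Rotation as Rn
def Rdes(yaw,tilt,flip=1):
    y,t=np.radians([yaw,tilt]);X=np.array([np.cos(y),np.sin(y),0]);Y=np.array([-np.sin(y),np.cos(y),0])*flip
    x=X*np.sin(t)-np.array([0,0,1])*np.cos(t);return np.stack([x,Y,np.cross(x,Y)],1)
def turn(R): 
    R0=Rn.from_rotvec(monitor.read_state()['tcp_rot']).as_matrix();return np.degrees(Rn.from_matrix(R@R0.T).as_rotvec())
E
python3 - <<'E'
from h import *
np.set_printoptions(precision=4,suppress=True)
s=monitor.read_state();print(Rn.from_rotvec(s['tcp_rot']).as_matrix())
for f in(1,-1):print(turn(Rdes(5.5,10,f)))
k=np.array([.4925,.2222,.055]);g=k-Rdes(5.5,10)[:,0]*.003
print((g-s['tool_pos'])*1000)
E
```

```text
[[-0.0008  0.4167 -0.9091]
 [ 0.0018 -0.9091 -0.4167]
 [-1.     -0.002  -0.0001]]
[-13.6973  -3.8554 160.329 ]
[  2.4985  -9.7285 -19.0856]
[ 210.9629  835.1988 -194.1251]
```

Emit:
{"name": "play_rows", "arguments": {
  "deltas": [
    {"x": 211, "y": 835, "z": -90, "wx": 2.5, "wy": -9.7, "wz": -19.1, "fingers": -0.2},
    {"x": 211, "y": 835, "z": -90, "wx": 2.5, "wy": -9.7, "wz": -19.1, "fingers": -0.2},
    {"x": 211, "y": 835, "z": -90, "wx": 2.5, "wy": -9.7, "wz": -19.1, "fingers": -0.2},
    {"x": 211, "y": 835, "z": -90, "wx": 2.5, "wy": -9.7, "wz": -19.1, "fingers": -0.2},
    {"x": 211, "y": 835, "z": -90, "wx": 2.5, "wy": -9.7, "wz": -19.1, "fingers": -0.2},
    {"x": 211, "y": 835, "z": -90, "wx": 2.5, "wy": -9.7, "wz": -19.1, "fingers": -0.2},
    {"x": 211, "y": 835, "z": -90, "wx": 2.5, "wy": -9.7, "wz": -19.1, "fingers": -0.2},
    {"x": 211, "y": 835, "z": -90, "wx": 2.5, "wy": -9.7, "wz": -19.1, "fingers": -0.2},
    {"x": 211, "y": 835, "z": -90, "wx": 2.5, "wy": -9.7, "wz": -19.1, "fingers": -0.2},
    {"x": 211, "y": 835, "z": -90, "wx": 2.5, "wy": -9.7, "wz": -19.1, "fingers": -0.2},
    {"x": 211, "y": 835, "z": -90, "wx": 2.5, "wy": -9.7, "wz": -19.1, "fingers": -0.2},
    {"x": 211, "y": 835, "z": -90, "wx": 2.5, "wy": -9.7, "wz": -19.1, "fingers": -0.2},
    {"x": 211, "y": 835, "z": -90, "wx": 2.5, "wy": -9.7, "wz": -19.1, "fingers": -0.2},
    {"x": 211, "y": 835, "z": -90, "wx": 2.5, "wy": -9.7, "wz": -19.1, "fingers": -0.2},
    {"x": 211, "y": 835, "z": -90, "wx": 2.5, "wy": -9.7, "wz": -19.1, "fingers": -0.2},
    {"x": 211, "y": 835, "z": -90, "wx": 2.5, "wy": -9.7, "wz": -19.1, "fingers": -0.2}
  ],
  "grip_force": 30
}}

```text
time: 2.1
tool_pos: [0.4914, 0.221, 0.1625]
tcp_rot: [2.354, 0.111, -1.98]
wrist_force: [-0.7, -0.5, -0.7]
width: 0.598
```

Emit:
{"name": "play_rows", "arguments": {
  "deltas": [
    {"x": 1, "y": 1, "z": -50},
    {"x": 1, "y": 1, "z": -90},
    {"x": 1, "y": 1, "z": -104},
    {"x": 1, "y": 1, "z": -104},
    {"x": 1, "y": 1, "z": -104}
  ]
}}

```text
schema error: expected keys wx, wy, wz, x, y, z, fingers
```

```bash
python3 - <<'E'
from h import *
print(monitor.read_state()['wrist_force'])
c=cap('side');f=c['frame'][155:295,210:400,::-1];cv2.imwrite('pics/s1z.png',cv2.resize(f,None,fx=4,fy=4,interpolation=2))
E
```

```text
[-0.7483701  -0.53164237 -0.73174986]
```

View pics/s1z.png

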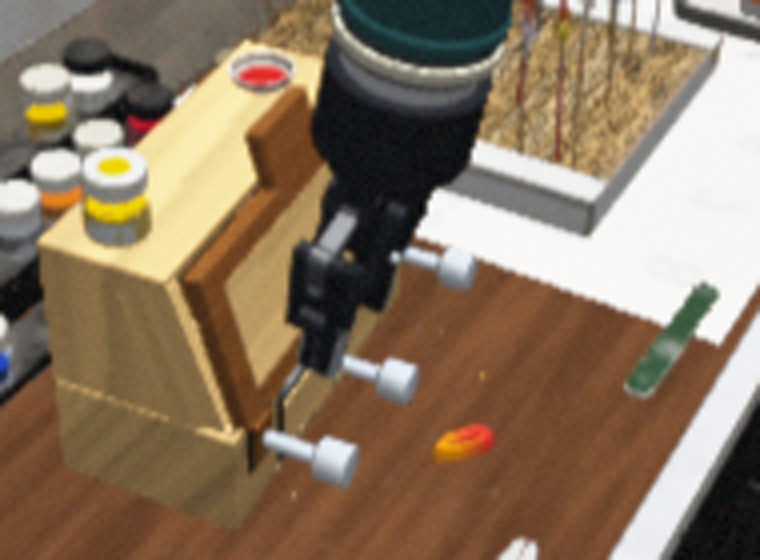

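The gripper hangs above the left knob (head near (335,462) in the zoomed crop), which is free. All keys are needed in each row.

Emit:
{"name": "play_rows", "arguments": {
  "deltas": [
    {"x": 1, "y": 1, "z": -50, "wx": 0, "wy": 0, "wz": 0, "fingers": -0.2},
    {"x": 1, "y": 1, "z": -90, "wx": 0, "wy": 0, "wz": 0, "fingers": -0.2},
    {"x": 1, "y": 1, "z": -104, "wx": 0, "wy": 0, "wz": 0, "fingers": -0.2},
    {"x": 1, "y": 1, "z": -104, "wx": 0, "wy": 0, "wz": 0, "fingers": -0.2},
    {"x": 1, "y": 1, "z": -104, "wx": 0, "wy": 0, "wz": 0, "fingers": -0.2}
  ]
}}

```text
time: 2.78
tool_pos: [0.4949, 0.2226, 0.0613]
tcp_rot: [2.361, 0.111, -1.975]
wrist_force: [-0.0, 0.1, 0.5]
width: 0.601
```

```bash
python3 - <<'E'
from h import *
print(monitor.read_state()['wrist_force'])
c=cap('side');f=c['frame'][155:295,210:400,::-1];cv2.imwrite('pics/s2z.png',cv2.resize(f,None,fx=4,fy=4,interpolation=2))
E
```

```text
[-0.02590493  0.07683377  0.49388878]
```

View pics/s2z.png

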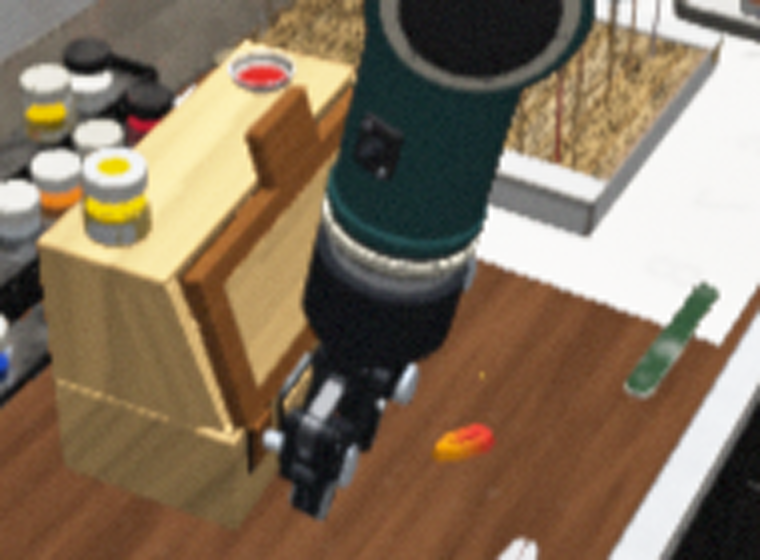

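Emit:
{"name": "play_rows", "arguments": {
  "deltas": [
    {"x": -3, "y": 0, "z": -3, "wx": 0, "wy": 0, "wz": 0, "fingers": 1},
    {"x": -3, "y": 0, "z": -3, "wx": 0, "wy": 0, "wz": 0, "fingers": 1},
    {"x": -3, "y": 0, "z": -3, "wx": 0, "wy": 0, "wz": 0, "fingers": 1},
    {"x": -3, "y": 0, "z": -3, "wx": 0, "wy": 0, "wz": 0, "fingers": 1},
    {"x": -3, "y": 0, "z": -3, "wx": 0, "wy": 0, "wz": 0, "fingers": 1},
    {"x": -3, "y": 0, "z": -3, "wx": 0, "wy": 0, "wz": 0, "fingers": 1}
  ]
}}

```text
time: 3.58
tool_pos: [0.4909, 0.2228, 0.057]
tcp_rot: [2.358, 0.111, -1.977]
wrist_force: [-1.9, 0.0, 5.9]
width: 0.268
```

Emit:
{"name": "play_rows", "arguments": {
  "deltas": [
    {"x": -10, "y": -1, "z": 0, "wx": 0, "wy": 0, "wz": 0, "fingers": 1},
    {"x": -20, "y": -2, "z": 0, "wx": 0, "wy": 0, "wz": 0, "fingers": 1},
    {"x": -30, "y": -3, "z": 0, "wx": 0, "wy": 0, "wz": 0, "fingers": 1},
    {"x": -40, "y": -4, "z": 0, "wx": 0, "wy": 0, "wz": 0, "fingers": 1},
    {"x": -50, "y": -5, "z": 0, "wx": 0, "wy": 0, "wz": 0, "fingers": 1},
    {"x": -50, "y": -5, "z": 0, "wx": 0, "wy": 0, "wz": 0, "fingers": 1}
  ]
}}

```text
time: 4.32
tool_pos: [0.4394, 0.2172, 0.057]
tcp_rot: [2.357, 0.111, -1.978]
wrist_force: [-2.5, -0.8, 9.1]
width: 0.266
```

Emit:
{"name": "play_rows", "arguments": {
  "deltas": [
    {"x": -6, "y": -0.6, "z": 0, "wx": 0, "wy": 0, "wz": 0, "fingers": 1},
    {"x": -12, "y": -1.2, "z": 0, "wx": 0, "wy": 0, "wz": 0, "fingers": 1},
    {"x": -16, "y": -1.6, "z": 0, "wx": 0, "wy": 0, "wz": 0, "fingers": 1},
    {"x": -18, "y": -1.8, "z": 0, "wx": 0, "wy": 0, "wz": 0, "fingers": 1},
    {"x": -18, "y": -1.8, "z": 0, "wx": 0, "wy": 0, "wz": 0, "fingers": 1}
  ]
}}

```text
time: 4.95
tool_pos: [0.4221, 0.2154, 0.057]
tcp_rot: [2.357, 0.111, -1.977]
wrist_force: [1.0, -3.0, 9.2]
width: 0.267
```

Emit:
{"name": "play_rows", "arguments": {
  "deltas": [
    {"x": -3, "y": -0.3, "z": 0, "wx": 0, "wy": 0, "wz": 0, "fingers": 1},
    {"x": -6, "y": -0.6, "z": 0, "wx": 0, "wy": 0, "wz": 0, "fingers": 1},
    {"x": -6, "y": -0.6, "z": 0, "wx": 0, "wy": 0, "wz": 0, "fingers": 1}
  ]
}}

```text
time: 5.32
tool_pos: [0.4178, 0.215, 0.0571]
tcp_rot: [2.361, 0.112, -1.972]
wrist_force: [9.1, -3.0, -0.1]
width: 0.269
```

Emit:
{"name": "play_rows", "arguments": {
  "deltas": [
    {"x": -2, "y": -0.2, "z": 0, "wx": 0, "wy": 0, "wz": 0, "fingers": 1},
    {"x": -4, "y": -0.4, "z": 0, "wx": 0, "wy": 0, "wz": 0, "fingers": 1},
    {"x": -4, "y": -0.4, "z": 0, "wx": 0, "wy": 0, "wz": 0, "fingers": 1}
  ]
}}

```text
time: 5.7
tool_pos: [0.4175, 0.215, 0.0574]
tcp_rot: [2.368, 0.115, -1.963]
wrist_force: [26.5, -3.8, -18.6]
width: 0.266
```

Emit:
{"name": "play_rows", "arguments": {
  "deltas": [
    {"x": 0, "y": 0, "z": 0, "wx": 0, "wy": 0, "wz": 0, "fingers": -0.2},
    {"x": 0, "y": 0, "z": 0, "wx": 0, "wy": 0, "wz": 0, "fingers": -0.2},
    {"x": 0, "y": 0, "z": 0, "wx": 0, "wy": 0, "wz": 0, "fingers": -0.2},
    {"x": 0, "y": 0, "z": 50, "wx": 0, "wy": 0, "wz": 0, "fingers": -0.2},
    {"x": 0, "y": 0, "z": 75, "wx": 0, "wy": 0, "wz": 0, "fingers": -0.2},
    {"x": 0, "y": 0, "z": 75, "wx": 0, "wy": 0, "wz": 0, "fingers": -0.2}
  ]
}}

```text
time: 6.45
tool_pos: [0.4136, 0.2156, 0.1336]
tcp_rot: [2.362, 0.113, -1.974]
wrist_force: [-0.6, 0.3, 0.5]
width: 0.603
```

Emit:
{"name": "play_rows", "arguments": {
  "deltas": [
    {"x": 50, "y": -90, "z": 0, "wx": 0, "wy": 0, "wz": 0, "fingers": -0.2},
    {"x": 98, "y": -182, "z": 0, "wx": 0, "wy": 0, "wz": 0, "fingers": -0.2},
    {"x": 98, "y": -182, "z": 0, "wx": 0, "wy": 0, "wz": 0, "fingers": -0.2},
    {"x": 98, "y": -182, "z": 0, "wx": 0, "wy": 0, "wz": 0, "fingers": -0.2},
    {"x": 98, "y": -182, "z": 0, "wx": 0, "wy": 0, "wz": 0, "fingers": -0.2},
    {"x": 98, "y": -182, "z": -40, "wx": 0, "wy": 0, "wz": 0, "fingers": -0.2},
    {"x": 98, "y": -182, "z": -76, "wx": 0, "wy": 0, "wz": 0, "fingers": -0.2},
    {"x": 98, "y": -182, "z": -76, "wx": 0, "wy": 0, "wz": 0, "fingers": -0.2},
    {"x": 98, "y": -182, "z": -76, "wx": 0, "wy": 0, "wz": 0, "fingers": -0.2}
  ]
}}

```text
time: 7.58
tool_pos: [0.5102, 0.0334, 0.0556]
tcp_rot: [2.356, 0.112, -1.978]
wrist_force: [-0.2, -0.8, 0.3]
width: 0.596
```

```bash
python3 - <<'E'
from h import *
c=cap('side');f=c['frame'][155:295,210:400,::-1];cv2.imwrite('pics/s3z.png',cv2.resize(f,None,fx=4,fy=4,interpolation=2))
E
```

```text
(no output)
```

View pics/s3z.png

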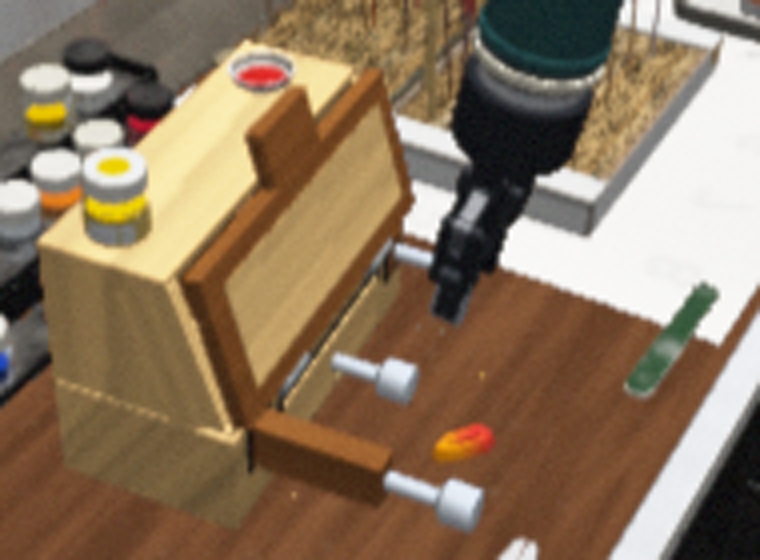

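Left support is out; the fingers straddle the right knob (hidden behind the finger at about (455,280)).

Emit:
{"name": "play_rows", "arguments": {
  "deltas": [
    {"x": 0, "y": 0, "z": 0, "wx": 0, "wy": 0, "wz": 0, "fingers": 1},
    {"x": 0, "y": 0, "z": 0, "wx": 0, "wy": 0, "wz": 0, "fingers": 1},
    {"x": 0, "y": 0, "z": 0, "wx": 0, "wy": 0, "wz": 0, "fingers": 1},
    {"x": 0, "y": 0, "z": 0, "wx": 0, "wy": 0, "wz": 0, "fingers": 1},
    {"x": 0, "y": 0, "z": 0, "wx": 0, "wy": 0, "wz": 0, "fingers": 1},
    {"x": 0, "y": 0, "z": 0, "wx": 0, "wy": 0, "wz": 0, "fingers": 1}
  ]
}}

```text
time: 8.38
tool_pos: [0.5115, 0.0338, 0.0571]
tcp_rot: [2.361, 0.112, -1.976]
wrist_force: [-1.6, 6.0, 5.1]
width: 0.268
```

Emit:
{"name": "play_rows", "arguments": {
  "deltas": [
    {"x": -10, "y": -1, "z": 0, "wx": 0, "wy": 0, "wz": 0, "fingers": 1},
    {"x": -20, "y": -2, "z": 0, "wx": 0, "wy": 0, "wz": 0, "fingers": 1},
    {"x": -30, "y": -3, "z": 0, "wx": 0, "wy": 0, "wz": 0, "fingers": 1},
    {"x": -40, "y": -4, "z": 0, "wx": 0, "wy": 0, "wz": 0, "fingers": 1},
    {"x": -50, "y": -5, "z": 0, "wx": 0, "wy": 0, "wz": 0, "fingers": 1},
    {"x": -60, "y": -6, "z": 0, "wx": 0, "wy": 0, "wz": 0, "fingers": 1},
    {"x": -60, "y": -6, "z": 0, "wx": 0, "wy": 0, "wz": 0, "fingers": 1}
  ]
}}

```text
time: 9.25
tool_pos: [0.4512, 0.0273, 0.0571]
tcp_rot: [2.361, 0.111, -1.975]
wrist_force: [-1.7, 4.6, 5.3]
width: 0.268
```

Emit:
{"name": "play_rows", "arguments": {
  "deltas": [
    {"x": -4, "y": -0.4, "z": 0, "wx": 0, "wy": 0, "wz": 0, "fingers": 1},
    {"x": -8, "y": -0.8, "z": 0, "wx": 0, "wy": 0, "wz": 0, "fingers": 1},
    {"x": -12, "y": -1.2, "z": 0, "wx": 0, "wy": 0, "wz": 0, "fingers": 1},
    {"x": -12, "y": -1.2, "z": 0, "wx": 0, "wy": 0, "wz": 0, "fingers": 1}
  ]
}}

```text
time: 9.75
tool_pos: [0.4398, 0.026, 0.057]
tcp_rot: [2.361, 0.111, -1.975]
wrist_force: [-1.4, 4.1, 6.5]
width: 0.266
```

Emit:
{"name": "play_rows", "arguments": {
  "deltas": [
    {"x": -3, "y": -0.3, "z": 0, "wx": 0, "wy": 0, "wz": 0, "fingers": 1},
    {"x": -5, "y": -0.5, "z": 0, "wx": 0, "wy": 0, "wz": 0, "fingers": 1},
    {"x": -5, "y": -0.5, "z": 0, "wx": 0, "wy": 0, "wz": 0, "fingers": 1}
  ]
}}

```text
time: 10.12
tool_pos: [0.4371, 0.0257, 0.0573]
tcp_rot: [2.366, 0.111, -1.969]
wrist_force: [9.2, 6.8, -5.7]
width: 0.269
```

Emit:
{"name": "play_rows", "arguments": {
  "deltas": [
    {"x": -2, "y": -0.2, "z": 0, "wx": 0, "wy": 0, "wz": 0, "fingers": 1},
    {"x": -4, "y": -0.4, "z": 0, "wx": 0, "wy": 0, "wz": 0, "fingers": 1},
    {"x": -4, "y": -0.4, "z": 0, "wx": 0, "wy": 0, "wz": 0, "fingers": 1}
  ]
}}

```text
time: 10.5
tool_pos: [0.4366, 0.0256, 0.0579]
tcp_rot: [2.375, 0.11, -1.96]
wrist_force: [24.8, 10.4, -22.8]
width: 0.263
```

Emit:
{"name": "play_rows", "arguments": {
  "deltas": [
    {"x": 0, "y": 0, "z": 0, "wx": 0, "wy": 0, "wz": 0, "fingers": -0.2},
    {"x": 0, "y": 0, "z": 0, "wx": 0, "wy": 0, "wz": 0, "fingers": -0.2},
    {"x": 0, "y": 0, "z": 0, "wx": 0, "wy": 0, "wz": 0, "fingers": -0.2},
    {"x": 0, "y": 0, "z": 60, "wx": 0, "wy": 0, "wz": 0, "fingers": -0.2},
    {"x": 0, "y": 0, "z": 120, "wx": 0, "wy": 0, "wz": 0, "fingers": 1},
    {"x": 0, "y": 0, "z": 180, "wx": 0, "wy": 0, "wz": 0, "fingers": 1},
    {"x": 0, "y": 0, "z": 220, "wx": 0, "wy": 0, "wz": 0, "fingers": 1},
    {"x": 0, "y": 0, "z": 220, "wx": 0, "wy": 0, "wz": 0, "fingers": 1}
  ]
}}

```text
time: 11.5
tool_pos: [0.4316, 0.0243, 0.2802]
tcp_rot: [2.365, 0.11, -1.968]
wrist_force: [-0.1, -0.1, -0.9]
width: -0.004
```

```bash
python3 - <<'E'
from h import *
np.set_printoptions(precision=4,suppress=True)
c=cap('side');f=c['frame'][155:295,210:400,::-1];cv2.imwrite('pics/s4z.png',cv2.resize(f,None,fx=4,fy=4,interpolation=2))
c=cap('top');f=c['frame'][145:285,230:380,::-1];cv2.imwrite('pics/t4z.png',cv2.resize(f,None,fx=4,fy=4,interpolation=2))
print(monitor.read_state()['tool_pos'],turn(Rdes(5.5,0,-1)))
E
```

```text
[0.4289 0.0244 0.2751] [-0.8429  9.9367  0.0333]
```

View pics/s4z.png

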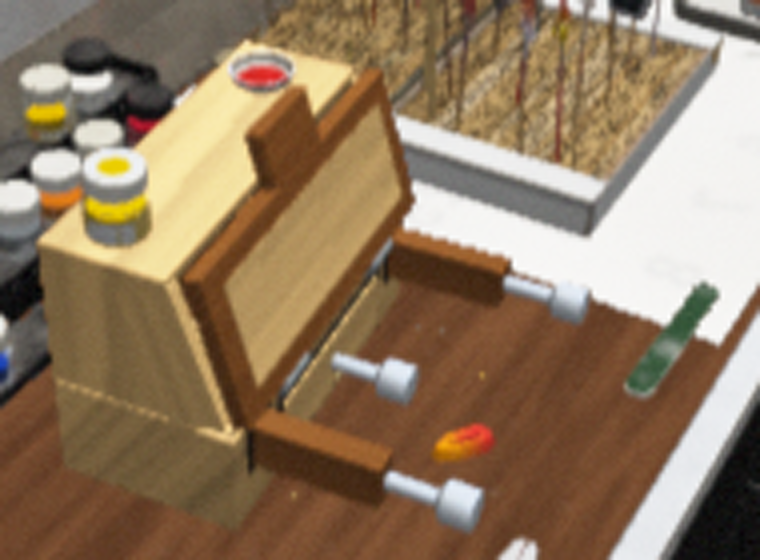

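View pics/t4z.png

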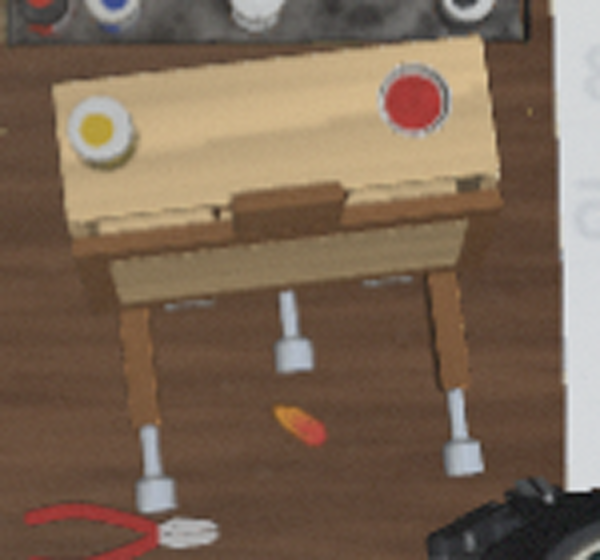

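```bash
python3 - <<'E'
from h import *
np.set_printoptions(precision=4,suppress=True)
c=load('top')
for a,b in((413,100),(97,130),(390,100),(413,135),(288,189),(288,186),(240,192),(338,183),(288,165)): print((a,b),pt(c,230+a/4,145+b/4,0))
print(onz(c,230+72,145+187/4,.205))
E
```

```text
(413, 100) [0.6436 0.0671 0.171 ]
(97, 130) [0.6207 0.237  0.2112]
(390, 100) [0.6441 0.0779 0.1691]
(413, 135) [0.6242 0.0671 0.1675]
(288, 189) [0.5911 0.1371 0.2057]
(288, 186) [0.5911 0.1371 0.2057]
(240, 192) [0.5893 0.1622 0.2052]
(338, 183) [0.5931 0.1119 0.2048]
(288, 165) [0.6094 0.1354 0.1663]
[0.5917 0.137  0.205 ]
```

Emit:
{"name": "play_rows", "arguments": {
  "deltas": [
    {"x": 50, "y": 30, "z": 5, "wx": -0.8, "wy": 9.9, "wz": 0, "fingers": 1},
    {"x": 100, "y": 60, "z": 5, "wx": -0.8, "wy": 9.9, "wz": 0, "fingers": 1},
    {"x": 150, "y": 90, "z": 5, "wx": -0.8, "wy": 9.9, "wz": 0, "fingers": 1},
    {"x": 191, "y": 113, "z": 5, "wx": -0.8, "wy": 9.9, "wz": 0, "fingers": 1},
    {"x": 191, "y": 113, "z": 5, "wx": -0.8, "wy": 9.9, "wz": 0, "fingers": 1},
    {"x": 191, "y": 113, "z": 5, "wx": -0.8, "wy": 9.9, "wz": 0, "fingers": 1}
  ]
}}

```text
time: 12.35
tool_pos: [0.6187, 0.1371, 0.2775]
tcp_rot: [2.167, 0.104, -2.177]
wrist_force: [-0.7, 0.4, 0.0]
width: -0.004
```

Emit:
{"name": "play_rows", "arguments": {
  "deltas": [
    {"x": 2, "y": 0, "z": -40, "wx": 0, "wy": 0, "wz": 0, "fingers": 1},
    {"x": 2, "y": 0, "z": -64, "wx": 0, "wy": 0, "wz": 0, "fingers": 1},
    {"x": 2, "y": 0, "z": -72, "wx": 0, "wy": 0, "wz": 0, "fingers": 1},
    {"x": 2, "y": 0, "z": -72, "wx": 0, "wy": 0, "wz": 0, "fingers": 1}
  ]
}}

```text
time: 12.85
tool_pos: [0.6213, 0.1369, 0.2082]
tcp_rot: [2.173, 0.104, -2.173]
wrist_force: [-0.1, -0.1, 0.7]
width: -0.003
```

```bash
python3 - <<'E'
from h import *
print(monitor.read_state()['wrist_force'],monitor.read_state()['tool_pos'])
c=cap('side');f=c['frame'][155:295,210:400,::-1];cv2.imwrite('pics/s5z.png',cv2.resize(f,None,fx=4,fy=4,interpolation=2))
E
```

```text
[-0.06094565 -0.053556    0.71857842] [0.62134634 0.1369222  0.20817957]
```

View pics/s5z.png

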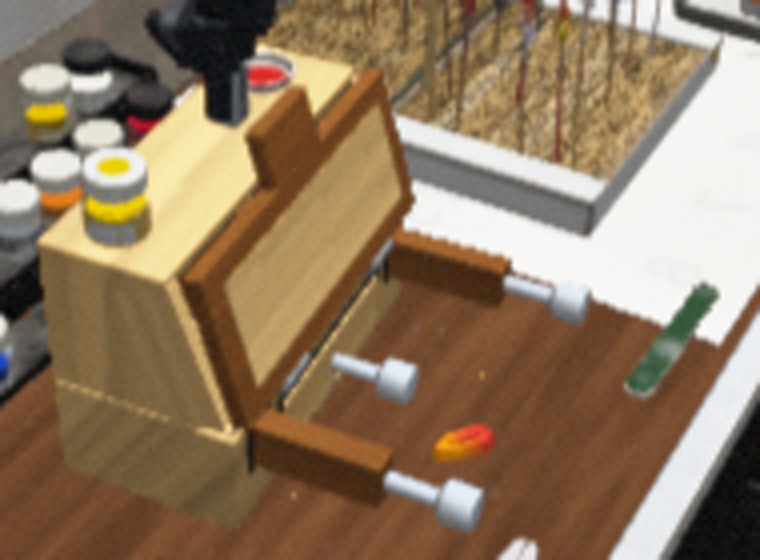

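Emit:
{"name": "play_rows", "arguments": {
  "deltas": [
    {"x": -10, "y": -1, "z": 0, "wx": 0, "wy": 0, "wz": 0, "fingers": 1},
    {"x": -20, "y": -2, "z": 0, "wx": 0, "wy": 0, "wz": 0, "fingers": 1},
    {"x": -30, "y": -3, "z": 0, "wx": 0, "wy": 0, "wz": 0, "fingers": 1},
    {"x": -40, "y": -4, "z": 2, "wx": 0, "wy": 0, "wz": 0, "fingers": 1},
    {"x": -50, "y": -5, "z": 4, "wx": 0, "wy": 0, "wz": 0, "fingers": 1},
    {"x": -56, "y": -5, "z": 4, "wx": 0, "wy": 0, "wz": 0, "fingers": 1}
  ]
}}

```text
time: 13.65
tool_pos: [0.5655, 0.1324, 0.2124]
tcp_rot: [2.173, 0.105, -2.172]
wrist_force: [0.2, -0.6, -0.2]
width: 0.001
```

Emit:
{"name": "play_rows", "arguments": {
  "deltas": [
    {"x": -8, "y": -1, "z": 0, "wx": 0, "wy": 0, "wz": 0, "fingers": 1},
    {"x": -16, "y": -2, "z": -1, "wx": 0, "wy": 0, "wz": 0, "fingers": 1},
    {"x": -24, "y": -2, "z": -2, "wx": 0, "wy": 0, "wz": 0, "fingers": 1},
    {"x": -31, "y": -3, "z": -3, "wx": 0, "wy": 0, "wz": 0, "fingers": 1},
    {"x": -31, "y": -3, "z": -3, "wx": 0, "wy": 0, "wz": 0, "fingers": 1}
  ]
}}

```text
time: 14.28
tool_pos: [0.5343, 0.1294, 0.2089]
tcp_rot: [2.172, 0.105, -2.173]
wrist_force: [-0.3, -0.1, -0.1]
width: 0.0
```

```bash
python3 - <<'E'
from h import *
print(monitor.read_state()['wrist_force'],monitor.read_state()['tool_pos'])
c=cap('side');f=c['frame'][155:295,210:400,::-1];cv2.imwrite('pics/s6z.png',cv2.resize(f,None,fx=4,fy=4,interpolation=2))
E
```

```text
[-0.25985955 -0.12546808 -0.10207926] [0.53434576 0.12944164 0.20888914]
```

View pics/s6z.png

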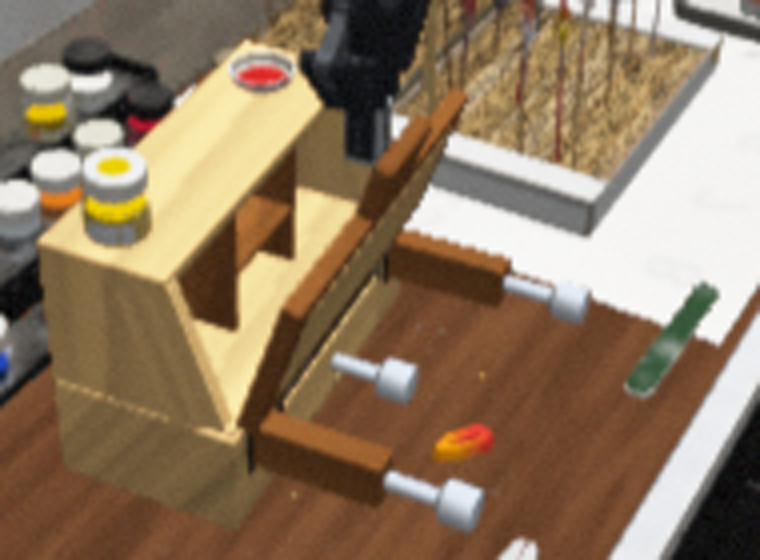

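Emit:
{"name": "play_rows", "arguments": {
  "deltas": [
    {"x": -8, "y": -1, "z": -2, "wx": 0, "wy": 0, "wz": 0, "fingers": 1},
    {"x": -16, "y": -2, "z": -4, "wx": 0, "wy": 0, "wz": 0, "fingers": 1},
    {"x": -24, "y": -2, "z": -7, "wx": 0, "wy": 0, "wz": 0, "fingers": 1},
    {"x": -30, "y": -3, "z": -10, "wx": 0, "wy": 0, "wz": 0, "fingers": 1},
    {"x": -37, "y": -4, "z": -14, "wx": 0, "wy": 0, "wz": 0, "fingers": 1},
    {"x": -44, "y": -4, "z": -19, "wx": 0, "wy": 0, "wz": 0, "fingers": 1},
    {"x": -51, "y": -5, "z": -24, "wx": 0, "wy": 0, "wz": 0, "fingers": 1},
    {"x": -56, "y": -5, "z": -28, "wx": 0, "wy": 0, "wz": 0, "fingers": 1},
    {"x": -62, "y": -6, "z": -34, "wx": 0, "wy": 0, "wz": 0, "fingers": 1},
    {"x": -62, "y": -6, "z": -34, "wx": 0, "wy": 0, "wz": 0, "fingers": 1}
  ]
}}

```text
time: 15.58
tool_pos: [0.4723, 0.1233, 0.1745]
tcp_rot: [2.172, 0.105, -2.174]
wrist_force: [0.2, 0.4, 0.5]
width: -0.003
```

```bash
python3 - <<'E'
from h import *
print(monitor.read_state()['wrist_force'],monitor.read_state()['tool_pos'])
c=cap('side');f=c['frame'][155:295,210:400,::-1];cv2.imwrite('pics/s7z.png',cv2.resize(f,None,fx=4,fy=4,interpolation=2))
E
```

```text
[0.17940282 0.36775226 0.48718285] [0.47230194 0.12333137 0.17447827]
```

View pics/s7z.png

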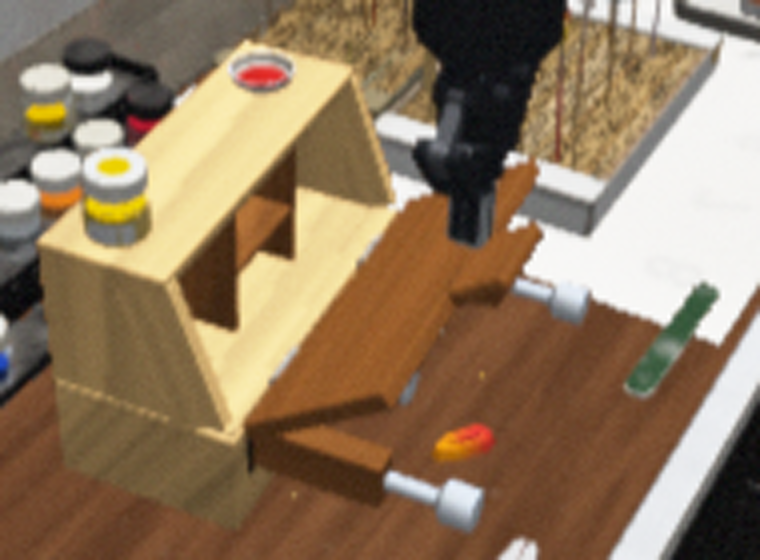

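The flap is past 55° forward (its free edge at about (540,230) in the crop) and is sinking by itself. I'll lift the tool clear and wait.

Emit:
{"name": "play_rows", "arguments": {
  "deltas": [
    {"x": 0, "y": 0, "z": 40, "wx": 0, "wy": 0, "wz": 0, "fingers": 1},
    {"x": 0, "y": 0, "z": 90, "wx": 0, "wy": 0, "wz": 0, "fingers": 1},
    {"x": 0, "y": -40, "z": 110, "wx": 0, "wy": 0, "wz": 0, "fingers": 1},
    {"x": 0, "y": -90, "z": 110, "wx": 0, "wy": 0, "wz": 0, "fingers": 1},
    {"x": 0, "y": -140, "z": 110, "wx": 0, "wy": 0, "wz": 0, "fingers": 1},
    {"x": 0, "y": -190, "z": 110, "wx": 0, "wy": 0, "wz": 0, "fingers": 1},
    {"x": 0, "y": -240, "z": 110, "wx": 0, "wy": 0, "wz": 0, "fingers": 1},
    {"x": 0, "y": -280, "z": 110, "wx": 0, "wy": 0, "wz": 0, "fingers": 1},
    {"x": 0, "y": -280, "z": 110, "wx": 0, "wy": 0, "wz": 0, "fingers": 1},
    {"x": 0, "y": -280, "z": 110, "wx": 0, "wy": 0, "wz": 0, "fingers": 1},
    {"x": 0, "y": -280, "z": 110, "wx": 0, "wy": 0, "wz": 0, "fingers": 1},
    {"x": 0, "y": -280, "z": 110, "wx": 0, "wy": 0, "wz": 0, "fingers": 1},
    {"x": 0, "y": -280, "z": 110, "wx": 0, "wy": 0, "wz": 0, "fingers": 1},
    {"x": 0, "y": -280, "z": 110, "wx": 0, "wy": 0, "wz": 0, "fingers": 1},
    {"x": 0, "y": -280, "z": 110, "wx": 0, "wy": 0, "wz": 0, "fingers": 1},
    {"x": 0, "y": -280, "z": 110, "wx": 0, "wy": 0, "wz": 0, "fingers": 1},
    {"x": 0, "y": -280, "z": 110, "wx": 0, "wy": 0, "wz": 0, "fingers": 1},
    {"x": 0, "y": -280, "z": 110, "wx": 0, "wy": 0, "wz": 0, "fingers": 1},
    {"x": 0, "y": -280, "z": 110, "wx": 0, "wy": 0, "wz": 0, "fingers": 1},
    {"x": 0, "y": -280, "z": 110, "wx": 0, "wy": 0, "wz": 0, "fingers": 1}
  ]
}}

```text
time: 18.12
tool_pos: [0.4732, -0.1565, 0.2853]
tcp_rot: [2.174, 0.105, -2.172]
wrist_force: [-0.8, -0.5, 0.4]
width: -0.005
```

Emit:
{"name": "play_rows", "arguments": {
  "deltas": [
    {"x": 0, "y": 0, "z": 0, "wx": 0, "wy": 0, "wz": 0, "fingers": 1},
    {"x": 0, "y": 0, "z": 0, "wx": 0, "wy": 0, "wz": 0, "fingers": 1},
    {"x": 0, "y": 0, "z": 0, "wx": 0, "wy": 0, "wz": 0, "fingers": 1},
    {"x": 0, "y": 0, "z": 0, "wx": 0, "wy": 0, "wz": 0, "fingers": 1},
    {"x": 0, "y": 0, "z": 0, "wx": 0, "wy": 0, "wz": 0, "fingers": 1},
    {"x": 0, "y": 0, "z": 0, "wx": 0, "wy": 0, "wz": 0, "fingers": 1},
    {"x": 0, "y": 0, "z": 0, "wx": 0, "wy": 0, "wz": 0, "fingers": 1},
    {"x": 0, "y": 0, "z": 0, "wx": 0, "wy": 0, "wz": 0, "fingers": 1},
    {"x": 0, "y": 0, "z": 0, "wx": 0, "wy": 0, "wz": 0, "fingers": 1},
    {"x": 0, "y": 0, "z": 0, "wx": 0, "wy": 0, "wz": 0, "fingers": 1},
    {"x": 0, "y": 0, "z": 0, "wx": 0, "wy": 0, "wz": 0, "fingers": 1},
    {"x": 0, "y": 0, "z": 0, "wx": 0, "wy": 0, "wz": 0, "fingers": 1},
    {"x": 0, "y": 0, "z": 0, "wx": 0, "wy": 0, "wz": 0, "fingers": 1},
    {"x": 0, "y": 0, "z": 0, "wx": 0, "wy": 0, "wz": 0, "fingers": 1},
    {"x": 0, "y": 0, "z": 0, "wx": 0, "wy": 0, "wz": 0, "fingers": 1},
    {"x": 0, "y": 0, "z": 0, "wx": 0, "wy": 0, "wz": 0, "fingers": 1}
  ]
}}

```text
time: 20.12
tool_pos: [0.4733, -0.1565, 0.2853]
tcp_rot: [2.174, 0.105, -2.172]
wrist_force: [-0.5, 0.4, -0.9]
width: -0.001
```

```bash
python3 - <<'E'
from h import *
np.set_printoptions(precision=4,suppress=True)
s=cap('side');f=s['frame'][155:295,210:400,::-1];cv2.imwrite('pics/s8z.png',cv2.resize(f,None,fx=4,fy=4,interpolation=2))
c=cap('top');f=c['frame'][145:285,230:380,::-1];cv2.imwrite('pics/t8z.png',cv2.resize(f,None,fx=4,fy=4,interpolation=2))
H=np.array([.548,.132,.076]);y=np.radians(5.5);X=np.array([np.cos(y),np.sin(y),0]);Y=np.array([-np.sin(y),np.cos(y),0])
for r,w in((.12,0),(.09,0),(.09,.09),(.09,-.09),(.04,0),(.04,.09),(.04,-.09)):
    P=H-r*X+w*Y; print(r,w,*[pt(k,*proj(k,P)) for k in(c,s)])
print(monitor.read_state()['time'],monitor.read_state()['wrist_force'])
E
```

```text
0.12 0 [0.4293 0.1201 0.0824] [0.4259 0.126  0.0825]
0.09 0 [0.4578 0.1245 0.0816] [0.4566 0.1291 0.0822]
0.09 0.09 [0.4489 0.213  0.0805] [0.4476 0.217  0.0818]
0.09 -0.09 [0.4664 0.0335 0.0815] [0.4655 0.0406 0.0805]
0.04 0 [0.5079 0.1288 0.0823] [0.5047 0.1354 0.0827]
0.04 0.09 [0.499  0.2175 0.0818] [0.4947 0.2241 0.0836]
0.04 -0.09 [0.5167 0.0399 0.0825] [0.5145 0.0461 0.0825]
20.225 [ 0.4336 -0.8015  0.4838]
```

View pics/s8z.png

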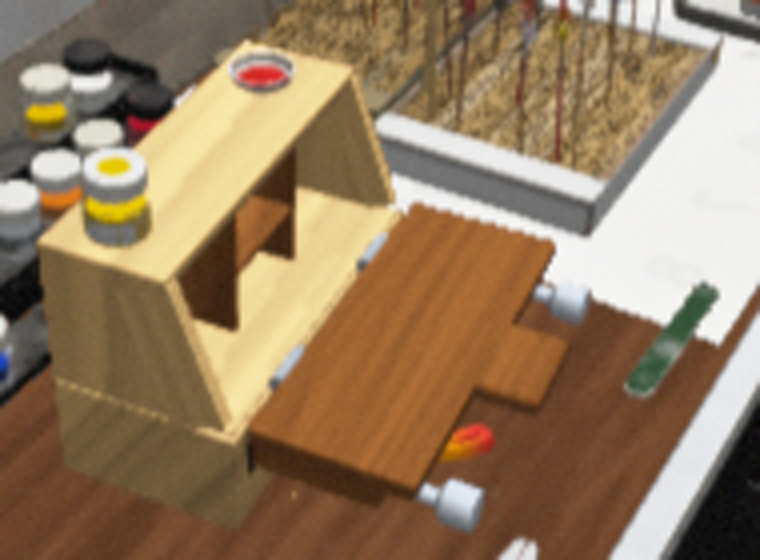

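View pics/t8z.png

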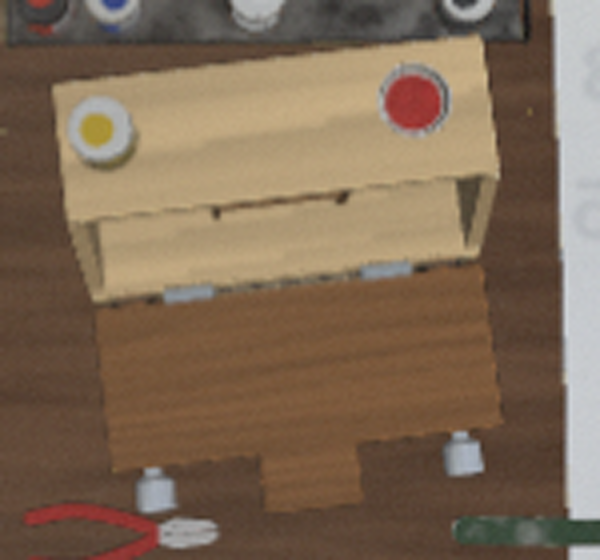

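```bash
python3 -c "
from workcell import finish_job
print(finish_job())"
```

```text
the job is handed in; nothing more can be done
None
```

The cabinet is open for work, and I handed the job in at about 20 s of the 64 s allowed.

- **Supports:** I gripped each knob in turn, left then right, and pulled along the cabinet's own axis, which is turned about 5.5° from the robot's. Each came out about 74 mm. At the end the tool held still while the wrist force rose to about 25 N along the pull, so both are at their stops.
- **Flap:** I put the closed fingers behind the tab and swept it to roughly 55° past upright. I then lifted clear and let it sink onto the supports by itself.

**Last checks**
- **Flap level:** in both depth images its upper face is 80.5–83.6 mm high at all seven points I sampled, left, middle and right. That matches a level flap: 76 mm plus half its 12 mm thickness.
- **Supports still out:** the top picture shows both knobs where I left them.
- **Robot clear:** the arm stands well away from the cabinet, and the wrist force is about zero.
- **Drawer:** it looked shut in the picture taken after both supports were out, and I never touched it. The lowered flap now hides it, so I could not check it again at the end.

No check failed or disagreed. One move call was refused because I had left keys out of its rows, and nothing moved.

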